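Press the forming-block pins flush along the rib

ROBOT

A 7-joint arm with a two-finger parallel gripper is mounted at the origin on the work surface. World frame = base frame: x ahead of the robot, y to its left, z up, the work surface at z = 0. Lengths are in m, angles in rad, forces in N, time in s.
With the tool pointing down it reaches from about 0.4 to 0.875 m from the base axis. Payload 4.4 kg.
Tool frame: the origin (TCP) lies midway between the tips of the shut fingers; the grasp point (between the pads) lies 19 mm behind it (arm.grasp_offset is the distance from the TCP to the grasp point, in m); z points along the fingers, y is the line along which they close (so a half turn about z gives the same grasp; the last joint's range is limited). The gripper opens to 85 mm and grips with 20 to 120 N. Pads are 22 mm wide; open, the fingers measure 114 mm over their backs; the gripper's body (76 mm by 85 mm) begins 54 mm behind the grasp point. The pads swing forward as they close: fully open they stand 13 mm farther back than shut.
Start: joints at [1.224, 0.628, 0.038, 1.517, -0.027, 0.996, -0.02], TCP at [0.18, -0.625, 0.231] pointing down, gripper open.
Joint ranges: [-3.06, 3.06], [-0.37, 2.12], [-1.25, 1.32], [0.18, 2.47], [-1.1, 4.24], [0.23, 1.98], [-2.94, 2.94]. Speed limits (rad/s): [2.57, 2.57, 3.14, 3.14, 3.14, 3.14, 3.14].

INTERFACE

Orientations are given as a unit quaternion [x, y, z, w].
In Python, from cell import arm gives the robot as it stands.
- The arm moves only by the shell command python3 -m creep 'ROWS'. ROWS is JSON, a list of rows, each an object with "delta_rot": the turn, a rotation vector about the world's x, y, z in degrees, a list of three; "xyz": the shift along the world's x, y, z in cm, a list of three; "fingers": the closure, from 0 (fully open) to 1 (shut). In form: [{"delta_rot": [ax, ay, az], "xyz": [dx, dy, dz], "fingers": fingers}, ...]. A call has 1 to 10 rows; each row shifts and turns the commanded pose from where the row before left it; what a row does not reach is not made up. A row lasts 1/12 s, in which the tool goes at most 41.7 mm and 7.16 degrees, less where a joint would pass 70% of its speed; a pose out of reach is approached as far as the arm can. A call is refused whole if a number of a shift passes 4.17 or a number of a turn 7.16, either way. A call with a gripper value outside its range is refused whole. The fingers move at their own pace and stop on an object; the grip force is fixed at half the most. Time passes only in rows, so rows that do not move let the fingers close. It gives the time, the measured TCP pose, the force, the opening and the grip force at its end, in the units of the state.
- arm.read_state(): the state, without advancing time (a new reading comes with each control period).
- arm.snapshot(name): name is "side" or "top"; returns (picture, depth): 400x640x3 uint8, red, green, blue; 400x640 float32, m along the optical axis (not along the pixel's ray), 0 where there is no reading.
- arm.camera_params(name): a dict with "fx", "fy", "cx", "cy" (pixels), "R" (3x3) and "t" (3): a world point X has camera coordinates R X + t. Camera axes: x right, y down, z forward; pixel columns grow to the right and rows downward; lengths in m; the calibration is good to about 2 mm. A picture is of the moment at which its call begins. camera_params takes no time and is no camera call.
- arm.hand_in(): hands the job in; it is judged then, once.
The state is a dict: "time_s": time; "q": joint angles; "qvel": joint speeds; "effort": joint torques, N m; "eef_pos": TCP position; "orientation": TCP orientation; "force": force on the tool from outside, world axes, zero at the start; "torque": the same for the moment, N m; "grip_width": finger opening in m; "grip_force": force on a finger pad.
Only numpy, scipy, OpenCV 4.12 (cv2) and the standard library are available. Lean on these libraries where they do the work, as an engineer would, in place of code of your own. Each camera call takes 0.05 s, during which the arm holds its last target. There are 200 camera calls.

TASK

Clear the curved forming block for the next bangle strip: follow its row of four brass pins with the fingertips, starting at the end by the square stop, and press each pin in turn down flush with the top of the rib. Touch only, with a light hand: do not pull the pins up or push the sprung rib down to its stops, leave the things round about where they are, and finish clear of the block.

Things in the scene. Friction and masses are not known exactly. Their poses are not given: they have to be found in the camera images.
- jig: forming block screwed to the bench: wooden base 110 x 260 x 12 mm, over it, on sprung mounts, an aluminium rib 26 mm wide, flat top 47 mm above the bench, curved to 120 mm radius. A row of four brass pins stands along its middle; a dark square steel stop crosses it beyond one end of the row. Origin: centre of the base's underside; x to the arc's bulging side, y along the base away from the stop, z up
- stop_top (a point): centre of the top face of the square stop (30 mm across the rib, 16 mm along it, top 62 mm above the bench, 15 mm above the rib), 46 mm before the first pin
- rib (a joint): how far (m) the sprung rib has been pushed down with its pins and stop: 0 at rest; it begins to sink at about 6 N, meets hard stops at 8 mm (about 14 N) and springs back up
- seat1 (a point): point on the rib's top face, at the centre of the hole of the pin nearest the stop (47 mm above the bench while the rib is up); pins are 46 mm apart. z up
- pin1 (a joint): height (m) of the top of the pin nearest the stop above the rib's top: 0 = flush, 7 to 14 mm at the start. Brass pin 9 mm across with a chamfered tip, vertical; it slides stiffly (about 2 N), stays where it is left, and can sink at most 3 mm below the rib's top
- seat2 (a point): point on the rib's top face, at the centre of the hole of the pin second from the stop (47 mm above the bench while the rib is up); pins are 46 mm apart. z up
- pin2 (a joint): height (m) of the top of the pin second from the stop above the rib's top: 0 = flush, 7 to 14 mm at the start. Brass pin 9 mm across with a chamfered tip, vertical; it slides stiffly (about 2 N), stays where it is left, and can sink at most 3 mm below the rib's top
- seat3 (a point): point on the rib's top face, at the centre of the hole of the pin third from the stop (47 mm above the bench while the rib is up); pins are 46 mm apart. z up
- pin3 (a joint): height (m) of the top of the pin third from the stop above the rib's top: 0 = flush, 7 to 14 mm at the start. Brass pin 9 mm across with a chamfered tip, vertical; it slides stiffly (about 2 N), stays where it is left, and can sink at most 3 mm below the rib's top
- seat4 (a point): point on the rib's top face, at the centre of the hole of the pin farthest from the stop (47 mm above the bench while the rib is up); pins are 46 mm apart. z up
- pin4 (a joint): height (m) of the top of the pin farthest from the stop above the rib's top: 0 = flush, 7 to 14 mm at the start. Brass pin 9 mm across with a chamfered tip, vertical; it slides stiffly (about 2 N), stays where it is left, and can sink at most 3 mm below the rib's top
- jar: small closed clear jar with white cap, 52 mm across, 70 mm tall; loose bystander, to be left alone; origin at its underside, centred
- mandrel: upright tapered steel mandrel on a round foot 44 mm across, 80 mm tall; loose bystander, to be left alone; origin at its underside, centred
- tray: yellow open tray of glass pieces, 75 x 110 x 35 mm; loose bystander, to be left alone; origin at its underside, centred
- brush: small brush lying on the bench, 160 mm long along its x; loose bystander, to be left alone; origin at its underside near the middle of its length

How it is judged:
By the outcome, as a careful person would: the job done as asked, in the order asked, and still so for the second after the job is handed in, with the robot touching nothing.
It also fails if it takes over 45 s, if anything falls off the work surface, if the arm or the gripper's body presses on something with over 40 N, if the wrist force passes 120 N, or if a joint passes its speed limit or range.

## Working session

There is one attempt and no reset: what is moved stays moved. The work goes in short steps, Python scripts to look and compute and a shell command to move; the robot and the scene stay as the last step left them, time stands still between calls to the robot, and variables do not carry over. Pictures are saved under pics/ and viewed, at most 10 in all, crops included, and the job is handed in when it is done.

```bash
mkdir -p pics
python3 - <<'E'
from cell import arm
import cv2,numpy as np
for n in("top","side"):
    p,d=arm.snapshot(n); cv2.imwrite(f"pics/{n}0.png",p[:,:,::-1]); np.save(f"pics/{n}0.npy",d)
    c=arm.camera_params(n); print(n,c, -np.array(c["R"]).T@np.array(c["t"]))
s=arm.read_state();print(s)
E
```

```text
top {'fx': 460.02440373296, 'fy': 460.02440373296, 'cx': 312.7915401235741, 'cy': 205.05164172675057, 'R': array([[ 0.01316017, -0.9994177 , -0.0314812 ],
       [-0.98228617, -0.00703614, -0.18725485],
       [ 0.18692431,  0.03338786, -0.98180678]]), 't': array([0.07832097, 0.56961254, 0.8284417 ])} [0.40363591 0.05462335 0.92249803]
side {'fx': 461.2779103022883, 'fy': 461.2779103022883, 'cx': 323.9763012343221, 'cy': 209.1353109779723, 'R': array([[-0.97623015, -0.2167029 , -0.00381489],
       [-0.14886188,  0.68319675, -0.71490023],
       [ 0.15752727, -0.69733927, -0.69921606]]), 't': array([0.56764009, 0.07362026, 1.00535102])} [0.40673641 0.77378287 0.7577542 ]
{'time_s': 0.1, 'q': array([ 1.22421621,  0.62927215,  0.03842058,  1.51826458, -0.02702169,
        0.99629865, -0.01997755]), 'qvel': array([ 0.00011122, -0.00270034, -0.0001654 , -0.00187766, -0.00069108,
        0.00014581, -0.00055397]), 'effort': array([ 2.57519830e-03, -5.64534688e+01,  1.23025417e+00, -1.93974227e+01,
        1.12009747e-02,  5.46173542e-03,  1.85724383e-05]), 'eef_pos': array([ 0.18001222, -0.62399306,  0.23046969]), 'orientation': array([ 9.90159003e-01,  1.39944286e-01, -1.13809004e-04, -8.55491906e-04]), 'force': array([-0.17264486, -0.51041975, -0.53480627]), 'torque': array([0.02291963, 0.02993998, 0.04313517]), 'grip_force': 0.0, 'grip_width': 0.08543865011050228}
```

View pics/top0.png

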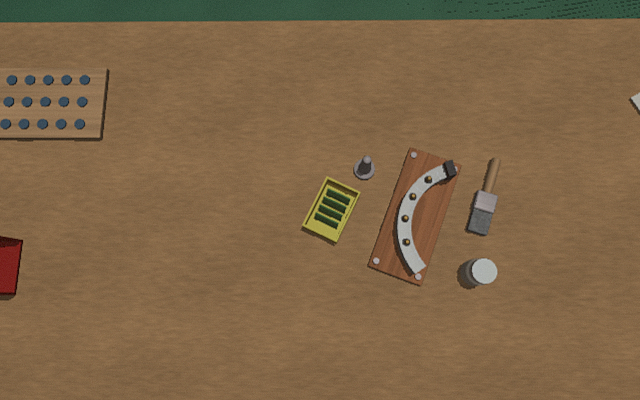

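View pics/side0.png

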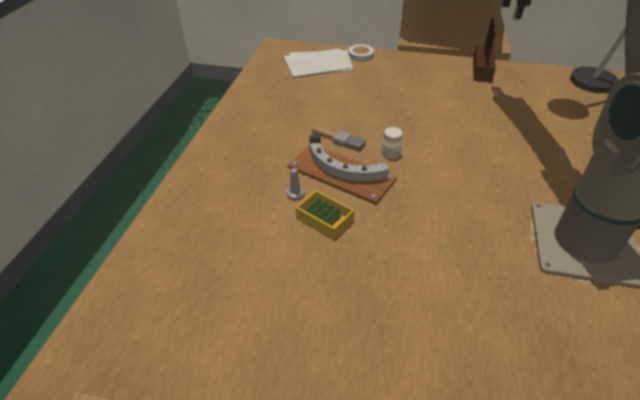

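```bash
cat > h.py <<'E'
import numpy as np,cv2
from cell import arm
C={n:arm.camera_params(n) for n in("top","side")}
def ray(n,u,v,z):
    c=C[n];R=np.array(c["R"]);o=-R.T@np.array(c["t"])
    d=R.T@np.array([(u-c["cx"])/c["fx"],(v-c["cy"])/c["fy"],1]);return o+d*(z-o[2])/d[2]
def proj(n,X):
    c=C[n];p=np.array(c["R"])@X+c["t"];return np.array([c["fx"]*p[0]/p[2]+c["cx"],c["fy"]*p[1]/p[2]+c["cy"]])
def depthpts(n,d):
    c=C[n];v,u=np.mgrid[:400,:640];P=np.stack([(u-c["cx"])/c["fx"]*d,(v-c["cy"])/c["fy"]*d,d],-1)-np.array(c["t"])
    return P@np.array(c["R"])
E
python3 - <<'E'
from h import *
p=cv2.imread("pics/top0.png");a=cv2.resize(p[140:290,360:510],None,fx=4,fy=4,interpolation=cv2.INTER_CUBIC)
cv2.imwrite("pics/topc.png",a)
p=cv2.imread("pics/side0.png");a=cv2.resize(p[110:220,280:420],None,fx=5,fy=5,interpolation=cv2.INTER_CUBIC)
cv2.imwrite("pics/sidec.png",a)
t=cv2.imread("pics/top0.png");h=cv2.cvtColor(t,cv2.COLOR_BGR2HSV)
d=np.load("pics/top0.npy");P=depthpts("top",d)
for u,v in [(429,180),(413,196),(405,218),(406,242),(450,169),(420,265),(435,175),(408,207)]:
    print(u,v,h[v,u],P[v,u].round(4),P[v-4:v+5,u-4:u+5,2].max().round(4),ray("top",u,v,.057).round(4))
E
```

```text
429 180 [ 17 130  57] [ 0.6185 -0.1382  0.0589] 0.0617 [ 0.619  -0.1386  0.057 ]
413 196 [ 18 134 166] [ 0.5878 -0.1076  0.055 ] 0.0588 [ 0.5874 -0.1072  0.057 ]
405 218 [ 19 145 148] [ 0.5444 -0.0906  0.0591] 0.9225 [ 0.5447 -0.091   0.057 ]
406 242 [ 20 136 141] [ 0.4993 -0.0921  0.0552] 0.0622 [ 0.4991 -0.0918  0.057 ]
450 169 [ 0  8 66] [ 0.6398 -0.1783  0.0615] 0.0644 [ 0.641  -0.1795  0.057 ]
420 265 [ 30   3 169] [ 0.4572 -0.1186  0.0468] 0.0502 [ 0.4566 -0.1165  0.057 ]
435 175 [ 40   5 160] [ 0.6317 -0.1529  0.0465] 0.0502 [ 0.629  -0.1504  0.057 ]
408 207 [ 25   9 172] [ 0.5678 -0.0989  0.0473] 0.9225 [ 0.5659 -0.0972  0.057 ]
```

View pics/topc.png

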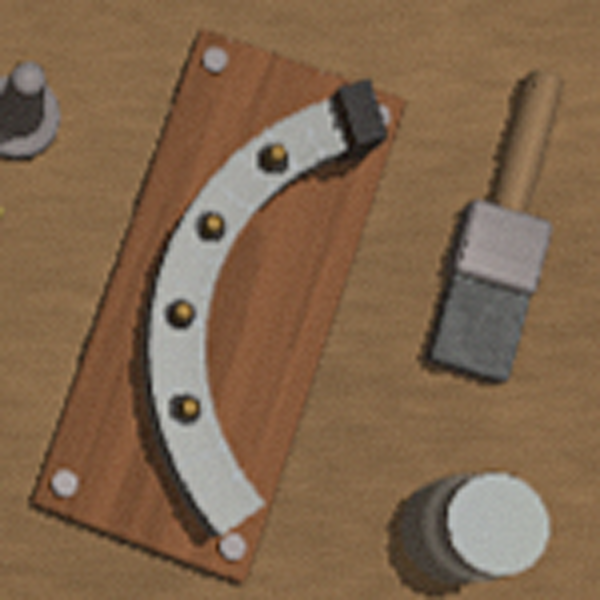

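View pics/sidec.png

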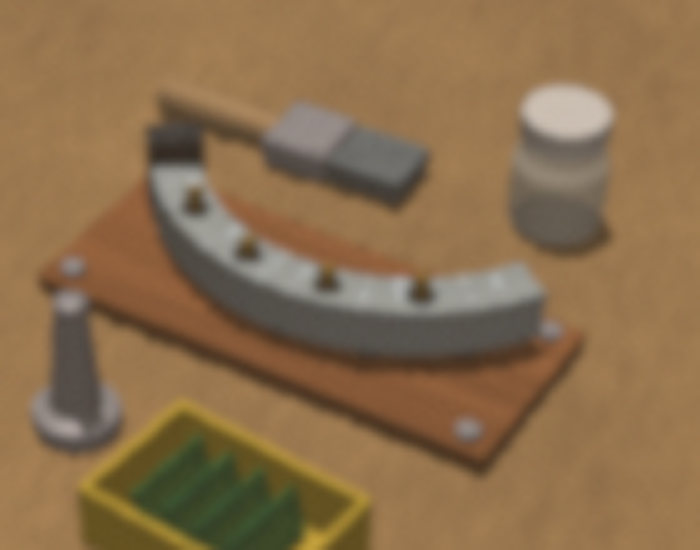

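```bash
cat > find.py <<'E'
from h import *
from scipy.optimize import least_squares
def find(tp,sp):
    out={}
    for n,im,x0,y0,x1,y1 in(("top",tp,385,160,450,260),("side",sp,305,135,375,175)):
        h=cv2.cvtColor(im,cv2.COLOR_BGR2HSV)
        m=cv2.inRange(h,(8,90,60 if n=="side" else 95),(30,255,255))
        M=np.zeros_like(m);M[y0:y1,x0:x1]=m[y0:y1,x0:x1]
        k,l,s,c=cv2.connectedComponentsWithStats(M)
        out[n]=[(c[i].round(1),s[i,4]) for i in range(1,k) if s[i,4]>2]
    return out
E
python3 - <<'E'
from find import *
o=find(cv2.imread("pics/top0.png"),cv2.imread("pics/side0.png"))
for n in o: print(n,[(tuple(c),int(a)) for c,a in o[n]])
tips=np.array([(429.25,178.5),(413,196.25),(405.25,218),(407,241.75)])
P=depthpts("top",np.load("pics/top0.npy"))
# arc model: pins at angles +-0.5,1.5 * (46/120); mid direction
X=np.array([ray("top",u,v,.057)[:2] for u,v in tips]);print(X.round(4),np.linalg.norm(np.diff(X,axis=0),axis=1).round(4))
S=ray("top",360+352/4,140+103/4,.062);print("stop",S.round(4),np.linalg.norm(S[:2]-X[0]))
def f(q):
    th=q[2]+q[3]*0+np.arange(4)*46/120
    return np.c_[q[0]+.12*np.cos(th),q[1]+.12*np.sin(th)]
best=min((least_squares(lambda q:(f(q)-X).ravel(),[.55,-.2,t0,0]) for t0 in np.arange(0,6,.8)),key=lambda r:r.cost)
print("fit",f(best.x).round(4),"resid mm",(best.fun*1e3).round(1))
for (u,v) in tips:
    u0,v0=int(round(u)),int(round(v));print(P[v0-1:v0+2,u0-1:u0+2,2].round(3).ravel())
for x in f(best.x): print("side pix at z=.047,.059",proj("side",np.r_[x,.047]).round(1),proj("side",np.r_[x,.059]).round(1))
E
```

```text
top [((np.float64(400.5), np.float64(191.2)), 1920), ((np.float64(429.0), np.float64(177.8)), 10), ((np.float64(432.6), np.float64(223.6)), 2491), ((np.float64(413.0), np.float64(195.2)), 10), ((np.float64(405.5), np.float64(217.4)), 11), ((np.float64(407.0), np.float64(241.2)), 10)]
side [((np.float64(311.1), np.float64(160.6)), 387), ((np.float64(350.2), np.float64(150.7)), 1071), ((np.float64(318.5), np.float64(149.5)), 8)]
[[ 0.622  -0.1392]
 [ 0.5869 -0.1072]
 [ 0.5447 -0.0915]
 [ 0.4996 -0.0936]] [0.0475 0.045  0.0451]
stop [ 0.6461 -0.1746  0.062 ] 0.04285351296517354
fit [[ 0.6215 -0.1385]
 [ 0.5877 -0.1078]
 [ 0.5448 -0.0919]
 [ 0.4991 -0.0933]] resid mm [-0.4  0.7  0.8 -0.6  0.1 -0.5 -0.5  0.4]
[0.062 0.059 0.06  0.061 0.059 0.061 0.06  0.06  0.061]
[0.059 0.054 0.057 0.056 0.055 0.057 0.056 0.054 0.056]
[0.059 0.06  0.059 0.057 0.059 0.061 0.06  0.058 0.055]
[0.061 0.059 0.058 0.055 0.06  0.056 0.062 0.061 0.058]
side pix at z=.047,.059 [320.3 151. ] [320.3 147.1]
side pix at z=.047,.059 [330.9 160.1] [330.9 156.3]
side pix at z=.047,.059 [346.8 166.4] [346.9 162.6]
side pix at z=.047,.059 [365.5 168.6] [365.8 164.8]
```

The top view shows the pin tips at pixels (429,178), (413,196), (405,218) and (407,242), with the stop at (448,166). The 120 mm arc fits them with under 1 mm residual. The side view agrees to about 2 mm. I'm moving now, with the fingers shut.

```bash
python3 -m creep '[{"delta_rot":[0,0,0],"xyz":[2.2,2.4,0],"fingers":1},{"delta_rot":[0,0,0],"xyz":[2.2,2.4,0],"fingers":1},{"delta_rot":[0,0,0],"xyz":[2.2,2.4,0],"fingers":1},{"delta_rot":[0,0,0],"xyz":[2.2,2.4,0],"fingers":1},{"delta_rot":[0,0,0],"xyz":[2.2,2.4,0],"fingers":1},{"delta_rot":[0,0,0],"xyz":[2.2,2.4,0],"fingers":1},{"delta_rot":[0,0,0],"xyz":[2.2,2.4,0],"fingers":1},{"delta_rot":[0,0,0],"xyz":[2.2,2.4,0],"fingers":1},{"delta_rot":[0,0,0],"xyz":[2.2,2.4,0],"fingers":1},{"delta_rot":[0,0,0],"xyz":[2.2,2.4,0],"fingers":1}]'
python3 -m creep '[{"delta_rot":[0,0,0],"xyz":[2.2,2.4,0],"fingers":1},{"delta_rot":[0,0,0],"xyz":[2.2,2.4,0],"fingers":1},{"delta_rot":[0,0,0],"xyz":[2.2,2.4,0],"fingers":1},{"delta_rot":[0,0,0],"xyz":[2.2,2.4,0],"fingers":1},{"delta_rot":[0,0,0],"xyz":[2.2,2.4,0],"fingers":1},{"delta_rot":[0,0,0],"xyz":[2.2,2.4,0],"fingers":1},{"delta_rot":[0,0,0],"xyz":[2.2,2.4,0],"fingers":1},{"delta_rot":[0,0,0],"xyz":[2.2,2.4,0],"fingers":1},{"delta_rot":[0,0,0],"xyz":[2.2,2.4,0],"fingers":1},{"delta_rot":[0,0,0],"xyz":[0,0,0],"fingers":1}]'
```

```text
time_s: 0.93
eef_pos: [0.4008, -0.3831, 0.231]
orientation: [0.99, 0.14, -0.0, -0.0]
force: [-0.2, -0.7, -0.7]
grip_width: 0.0001
grip_force: 0.0
time_s: 1.77
eef_pos: [0.6029, -0.1599, 0.2307]
orientation: [0.989, 0.145, 0.002, -0.002]
force: [1.0, 1.8, -0.3]
grip_width: 0.0001
grip_force: 0.0
```

```bash
python3 -m creep '[{"delta_rot":[0,0,0],"xyz":[1.2,1.5,-2],"fingers":1},{"delta_rot":[0,0,0],"xyz":[1.2,1.5,-2],"fingers":1},{"delta_rot":[0,0,0],"xyz":[0,0,-2],"fingers":1},{"delta_rot":[0,0,0],"xyz":[0,0,-2],"fingers":1},{"delta_rot":[0,0,0],"xyz":[0,0,-2],"fingers":1},{"delta_rot":[0,0,0],"xyz":[0,0,-2],"fingers":1},{"delta_rot":[0,0,0],"xyz":[0,0,-1],"fingers":1},{"delta_rot":[0,0,0],"xyz":[0,0,0],"fingers":1},{"delta_rot":[0,0,0],"xyz":[0,0,0],"fingers":1},{"delta_rot":[0,0,0],"xyz":[0,0,0],"fingers":1}]'
```

```text
time_s: 2.6
eef_pos: [0.623, -0.1388, 0.1024]
orientation: [0.99, 0.14, 0.001, 0.0]
force: [0.1, -0.4, 0.3]
grip_width: 0.0002
grip_force: 0.0
```

```bash
python3 -m creep '[{"delta_rot":[0,0,0],"xyz":[0,0,-1],"fingers":1},{"delta_rot":[0,0,0],"xyz":[0,0,-0.5],"fingers":1},{"delta_rot":[0,0,0],"xyz":[0,0,0],"fingers":1},{"delta_rot":[0,0,0],"xyz":[0,0,0],"fingers":1},{"delta_rot":[0,0,0],"xyz":[0,0,0],"fingers":1}]'
python3 - <<'E'
from h import *
for n,(a,b,c,d) in (("top",(120,270,380,530)),("side",(80,200,260,420))):
    p,_=arm.snapshot(n);p=p[:,:,::-1]; cv2.imwrite(f"pics/{n}1.png",p)
    cv2.imwrite(f"pics/{n}1c.png",cv2.resize(p[a:b,c:d],None,fx=4,fy=4,interpolation=cv2.INTER_CUBIC))
s=arm.read_state();print(s["eef_pos"],s["force"],s["orientation"])
E
```

```text
time_s: 3.02
eef_pos: [0.6223, -0.1386, 0.0864]
orientation: [0.99, 0.14, 0.0, 0.0]
force: [1.2, 0.5, -0.5]
grip_width: 0.0001
grip_force: 0.0
[ 0.62236458 -0.13860698  0.08658896] [ 0.36568822 -0.93129804 -0.03825812] [9.90164029e-01 1.39911137e-01 2.45920609e-04 9.05766296e-05]
```

View pics/side1c.png

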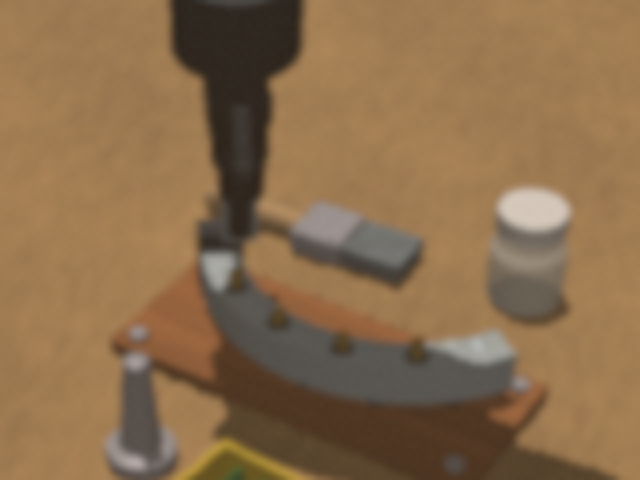

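```bash
python3 -m creep '[{"delta_rot":[0,0,0],"xyz":[0,0,-0.7],"fingers":1},{"delta_rot":[0,0,0],"xyz":[0,0,-0.7],"fingers":1},{"delta_rot":[0,0,0],"xyz":[0,0,-0.5],"fingers":1},{"delta_rot":[0,0,0],"xyz":[0,0,0],"fingers":1},{"delta_rot":[0,0,0],"xyz":[0,0,0],"fingers":1},{"delta_rot":[0,0,0],"xyz":[0,0,0],"fingers":1}]'
python3 -m creep '[{"delta_rot":[0,0,0],"xyz":[0,0,-0.2],"fingers":1},{"delta_rot":[0,0,0],"xyz":[0,0,-0.2],"fingers":1},{"delta_rot":[0,0,0],"xyz":[0,0,-0.2],"fingers":1},{"delta_rot":[0,0,0],"xyz":[0,0,0],"fingers":1},{"delta_rot":[0,0,0],"xyz":[0,0,0],"fingers":1}]'
python3 -m creep '[{"delta_rot":[0,0,0],"xyz":[0,0,-0.2],"fingers":1},{"delta_rot":[0,0,0],"xyz":[0,0,-0.2],"fingers":1},{"delta_rot":[0,0,0],"xyz":[0,0,-0.1],"fingers":1},{"delta_rot":[0,0,0],"xyz":[0,0,0],"fingers":1},{"delta_rot":[0,0,0],"xyz":[0,0,0],"fingers":1}]'
```

```text
time_s: 3.62
eef_pos: [0.6222, -0.1386, 0.0672]
orientation: [0.99, 0.14, -0.0, 0.0]
force: [-0.9, -0.1, -0.3]
grip_width: 0.0002
grip_force: 0.0
time_s: 4.03
eef_pos: [0.6221, -0.1385, 0.0612]
orientation: [0.99, 0.14, -0.0, -0.0]
force: [-0.5, -0.7, -0.4]
grip_width: -0.0
grip_force: 0.0
time_s: 4.45
eef_pos: [0.6222, -0.1385, 0.0562]
orientation: [0.99, 0.14, 0.0, -0.0]
force: [0.8, -0.7, 0.8]
grip_width: -0.0002
grip_force: 0.1
```

```bash
python3 -m creep '[{"delta_rot":[0,0,0],"xyz":[0,0,-0.2],"fingers":1},{"delta_rot":[0,0,0],"xyz":[0,0,-0.1],"fingers":1},{"delta_rot":[0,0,0],"xyz":[0,0,0],"fingers":1}]'
python3 -m creep '[{"delta_rot":[0,0,0],"xyz":[0,0,-0.2],"fingers":1},{"delta_rot":[0,0,0],"xyz":[0,0,-0.1],"fingers":1},{"delta_rot":[0,0,0],"xyz":[0,0,0],"fingers":1}]'
python3 -m creep '[{"delta_rot":[0,0,0],"xyz":[0,0,-0.1],"fingers":1},{"delta_rot":[0,0,0],"xyz":[0,0,0],"fingers":1}]'
```

```text
time_s: 4.7
eef_pos: [0.6222, -0.1385, 0.0531]
orientation: [0.99, 0.14, 0.0, 0.0]
force: [0.3, 0.8, 0.5]
grip_width: 0.0001
grip_force: 0.2
time_s: 4.95
eef_pos: [0.6222, -0.1385, 0.0501]
orientation: [0.99, 0.14, -0.0, -0.0]
force: [-0.2, 0.9, -0.2]
grip_width: -0.0
grip_force: 0.1
time_s: 5.12
eef_pos: [0.6222, -0.1385, 0.0492]
orientation: [0.99, 0.14, 0.0, 0.0]
force: [-0.1, 0.2, 0.2]
grip_width: 0.0
grip_force: 0.3
```

Run:
```python
from h import *
o=[]
for n,(a,b,c,d) in (("top",(140,230,390,490)),("side",(110,190,290,390))):
    p,_=arm.snapshot(n);p=p[:,:,::-1]; cv2.imwrite(f"pics/{n}2.png",p)
    o.append(cv2.resize(p[a:b,c:d],(600,300),interpolation=cv2.INTER_CUBIC) if 0 else cv2.resize(p[a:b,c:d],(400,(b-a)*4),interpolation=cv2.INTER_CUBIC))
    s=arm.read_state();print(s["eef_pos"],s["force"],s["grip_force"])
h=min(x.shape[0] for x in o);cv2.imwrite("pics/both2.png",np.hstack([x[:h] for x in o]))
```

```text
[ 0.62214182 -0.13853093  0.04919081] [ 0.49247779 -0.32120876  0.67975062] 0.16409018480241205
[ 0.62214994 -0.13854049  0.04918601] [ 0.25968413 -0.42693834 -0.26679912] 0.12150109640518991
```

View pics/both2.png

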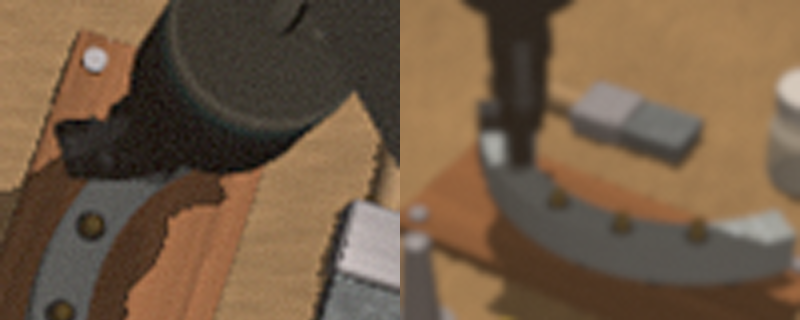

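In the side view (right half) the fingertips cover pin 1 and sit almost on the rib; pins 2 to 4 are still standing. I'm creeping down to feel for the rib.

```bash
python3 -m creep '[{"delta_rot":[0,0,0],"xyz":[0,0,-0.1],"fingers":1}]';python3 -m creep '[{"delta_rot":[0,0,0],"xyz":[0,0,0],"fingers":1}]'; python3 -m creep '[{"delta_rot":[0,0,0],"xyz":[0,0,-0.1],"fingers":1}]'; python3 -m creep '[{"delta_rot":[0,0,0],"xyz":[0,0,0],"fingers":1}]'
```

```text
time_s: 5.3
eef_pos: [0.6222, -0.1386, 0.0484]
orientation: [0.99, 0.14, 0.0, 0.0]
force: [0.5, -0.5, 2.2]
grip_width: -0.0002
grip_force: 1.0
time_s: 5.38
eef_pos: [0.6222, -0.1386, 0.0482]
orientation: [0.99, 0.14, 0.0, 0.0]
force: [-0.0, -0.5, 1.3]
grip_width: -0.0003
grip_force: 0.5
time_s: 5.47
eef_pos: [0.6222, -0.1386, 0.0474]
orientation: [0.99, 0.14, 0.0, 0.0]
force: [-0.2, -0.2, 2.2]
grip_width: -0.0001
grip_force: 1.0
time_s: 5.55
eef_pos: [0.6221, -0.1385, 0.0472]
orientation: [0.99, 0.14, 0.0, -0.0]
force: [0.8, -0.3, 0.2]
grip_width: 0.0002
grip_force: 0.6
```

```bash
python3 -m creep '[{"delta_rot":[0,0,0],"xyz":[0,0,-0.05],"fingers":1},{"delta_rot":[0,0,0],"xyz":[0,0,0],"fingers":1}]';python3 -m creep '[{"delta_rot":[0,0,0],"xyz":[0,0,-0.05],"fingers":1},{"delta_rot":[0,0,0],"xyz":[0,0,0],"fingers":1}]';python3 -m creep '[{"delta_rot":[0,0,0],"xyz":[0,0,0],"fingers":1}]'
```

```text
time_s: 5.72
eef_pos: [0.6222, -0.1386, 0.0471]
orientation: [0.99, 0.14, 0.0, 0.0]
force: [-1.0, 0.4, 4.0]
grip_width: 0.0003
grip_force: 1.9
time_s: 5.88
eef_pos: [0.6222, -0.1386, 0.0468]
orientation: [0.99, 0.14, 0.0, 0.0]
force: [-1.5, 0.2, 6.5]
grip_width: -0.0003
grip_force: 3.3
time_s: 5.97
eef_pos: [0.6222, -0.1386, 0.0469]
orientation: [0.99, 0.14, 0.0, 0.0]
force: [-1.8, -0.2, 6.3]
grip_width: 0.0002
grip_force: 3.2
```

The rib is felt at z = 47.0 mm, so pin 1 is flush. Next is pin 2.

```bash
python3 -m creep '[{"delta_rot":[0,0,0],"xyz":[0,0,0.4],"fingers":1},{"delta_rot":[0,0,0],"xyz":[0,0,1],"fingers":1},{"delta_rot":[0,0,0],"xyz":[0,0,1.4],"fingers":1},{"delta_rot":[0,0,0],"xyz":[-1.4,1.1,0],"fingers":1},{"delta_rot":[0,0,0],"xyz":[-1.4,1.1,0],"fingers":1},{"delta_rot":[0,0,0],"xyz":[-0.6,0.9,0],"fingers":1},{"delta_rot":[0,0,0],"xyz":[0,0,0],"fingers":1},{"delta_rot":[0,0,0],"xyz":[0,0,0],"fingers":1},{"delta_rot":[0,0,0],"xyz":[0,0,0],"fingers":1},{"delta_rot":[0,0,0],"xyz":[0,0,0],"fingers":1}]'
python3 - <<'E'
from h import *
p,_=arm.snapshot("side");p=p[:,:,::-1]
cv2.imwrite("pics/side3c.png",cv2.resize(p[100:200,290:400],None,fx=5,fy=5,interpolation=cv2.INTER_CUBIC))
E
```

```text
time_s: 6.8
eef_pos: [0.5891, -0.1085, 0.0744]
orientation: [0.99, 0.14, 0.001, 0.0]
force: [-0.3, 0.4, -0.5]
grip_width: 0.0002
grip_force: 0.0
```

View pics/side3c.png

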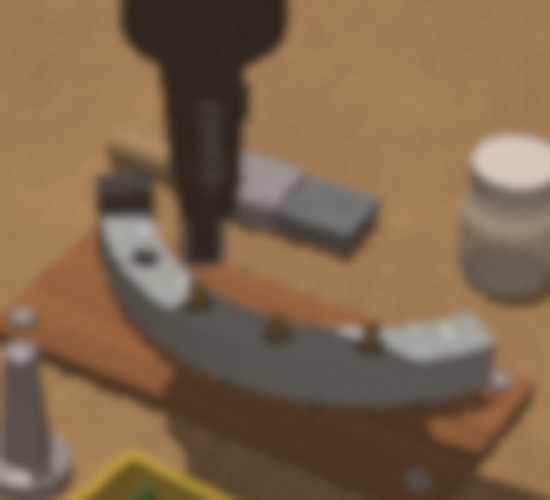

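Pin 1 now shows as a flat dark spot at crop (147,257), and pin 2 is under the fingers. Pressing pin 2.

```bash
python3 -m creep '[{"delta_rot":[0,0,0],"xyz":[0,0,-0.7],"fingers":1},{"delta_rot":[0,0,0],"xyz":[0,0,-0.5],"fingers":1},{"delta_rot":[0,0,0],"xyz":[0,0,-0.3],"fingers":1},{"delta_rot":[0,0,0],"xyz":[0,0,-0.3],"fingers":1},{"delta_rot":[0,0,0],"xyz":[0,0,-0.3],"fingers":1},{"delta_rot":[0,0,0],"xyz":[0,0,-0.2],"fingers":1},{"delta_rot":[0,0,0],"xyz":[0,0,-0.1],"fingers":1},{"delta_rot":[0,0,0],"xyz":[0,0,0],"fingers":1},{"delta_rot":[0,0,0],"xyz":[0,0,0],"fingers":1}]'
python3 -m creep '[{"delta_rot":[0,0,0],"xyz":[0,0,-0.1],"fingers":1}]'
```

```text
time_s: 7.6
eef_pos: [0.5884, -0.1074, 0.0503]
orientation: [0.99, 0.14, 0.0, 0.0]
force: [-1.5, 0.2, -0.6]
grip_width: -0.0
grip_force: 0.0
time_s: 7.68
eef_pos: [0.5887, -0.1075, 0.0496]
orientation: [0.99, 0.14, 0.001, 0.0]
force: [0.2, 0.8, 1.1]
grip_width: 0.0002
grip_force: 0.9
```

```bash
python3 -m creep '[{"delta_rot":[0,0,0],"xyz":[0,0,-0.1],"fingers":1},{"delta_rot":[0,0,0],"xyz":[0,0,0],"fingers":1}]';python3 -m creep '[{"delta_rot":[0,0,0],"xyz":[0,0,-0.1],"fingers":1},{"delta_rot":[0,0,0],"xyz":[0,0,0],"fingers":1}]'; python3 -m creep '[{"delta_rot":[0,0,0],"xyz":[0,0,-0.05],"fingers":1},{"delta_rot":[0,0,0],"xyz":[0,0,0],"fingers":1}]'
```

```text
time_s: 7.85
eef_pos: [0.5887, -0.1075, 0.0485]
orientation: [0.99, 0.14, 0.001, 0.0]
force: [-0.3, -0.1, 1.0]
grip_width: -0.0004
grip_force: 0.4
time_s: 8.02
eef_pos: [0.5886, -0.1074, 0.0474]
orientation: [0.99, 0.14, 0.0, 0.0]
force: [0.5, -0.2, 1.4]
grip_width: 0.0001
grip_force: 0.6
time_s: 8.18
eef_pos: [0.5886, -0.1075, 0.0471]
orientation: [0.99, 0.14, 0.0, 0.0]
force: [1.3, -0.1, 3.6]
grip_width: 0.0004
grip_force: 1.6
```

```bash
python3 -m creep '[{"delta_rot":[0,0,0],"xyz":[0,0,-0.03],"fingers":1},{"delta_rot":[0,0,0],"xyz":[0,0,0],"fingers":1}]';  python3 -m creep '[{"delta_rot":[0,0,0],"xyz":[0,0,0.4],"fingers":1},{"delta_rot":[0,0,0],"xyz":[0,0,1],"fingers":1},{"delta_rot":[0,0,0],"xyz":[0,0,1.4],"fingers":1},{"delta_rot":[0,0,0],"xyz":[-1.7,0.6,0],"fingers":1},{"delta_rot":[0,0,0],"xyz":[-1.7,0.6,0],"fingers":1},{"delta_rot":[0,0,0],"xyz":[-0.9,0.4,0],"fingers":1},{"delta_rot":[0,0,0],"xyz":[0,0,0],"fingers":1},{"delta_rot":[0,0,0],"xyz":[0,0,0],"fingers":1},{"delta_rot":[0,0,0],"xyz":[0,0,0],"fingers":1},{"delta_rot":[0,0,0],"xyz":[0,0,0],"fingers":1}]'
python3 -m creep '[{"delta_rot":[0,0,0],"xyz":[0,0,-0.7],"fingers":1},{"delta_rot":[0,0,0],"xyz":[0,0,-0.5],"fingers":1},{"delta_rot":[0,0,0],"xyz":[0,0,-0.3],"fingers":1},{"delta_rot":[0,0,0],"xyz":[0,0,-0.3],"fingers":1},{"delta_rot":[0,0,0],"xyz":[0,0,-0.3],"fingers":1},{"delta_rot":[0,0,0],"xyz":[0,0,-0.2],"fingers":1},{"delta_rot":[0,0,0],"xyz":[0,0,-0.1],"fingers":1},{"delta_rot":[0,0,0],"xyz":[0,0,0],"fingers":1},{"delta_rot":[0,0,0],"xyz":[0,0,0],"fingers":1}]'
python3 -m creep '[{"delta_rot":[0,0,0],"xyz":[0,0,-0.1],"fingers":1},{"delta_rot":[0,0,0],"xyz":[0,0,0],"fingers":1}]'
```

```text
time_s: 8.35
eef_pos: [0.5886, -0.1075, 0.047]
orientation: [0.99, 0.14, 0.0, 0.0]
force: [-0.4, 1.1, 6.0]
grip_width: 0.0004
grip_force: 3.2
time_s: 9.18
eef_pos: [0.5463, -0.092, 0.0747]
orientation: [0.99, 0.14, 0.001, 0.0]
force: [-0.2, 0.4, 0.2]
grip_width: -0.0002
grip_force: 0.0
time_s: 9.93
eef_pos: [0.5453, -0.0915, 0.0505]
orientation: [0.99, 0.14, 0.0, 0.0]
force: [-0.6, 0.6, -0.3]
grip_width: 0.0001
grip_force: 0.0
time_s: 10.1
eef_pos: [0.5454, -0.0915, 0.0496]
orientation: [0.99, 0.14, 0.0, 0.0]
force: [0.8, 0.0, 1.3]
grip_width: -0.0001
grip_force: 0.2
```

```bash
python3 -m creep '[{"delta_rot":[0,0,0],"xyz":[0,0,-0.1],"fingers":1},{"delta_rot":[0,0,0],"xyz":[0,0,0],"fingers":1}]';python3 -m creep '[{"delta_rot":[0,0,0],"xyz":[0,0,-0.1],"fingers":1},{"delta_rot":[0,0,0],"xyz":[0,0,0],"fingers":1}]'; python3 -m creep '[{"delta_rot":[0,0,0],"xyz":[0,0,-0.05],"fingers":1},{"delta_rot":[0,0,0],"xyz":[0,0,0],"fingers":1}]'
```

```text
time_s: 10.27
eef_pos: [0.5454, -0.0915, 0.0486]
orientation: [0.99, 0.14, 0.0, 0.0]
force: [0.3, -0.3, 1.2]
grip_width: 0.0003
grip_force: 0.6
time_s: 10.43
eef_pos: [0.5454, -0.0915, 0.0475]
orientation: [0.99, 0.14, 0.0, 0.0]
force: [0.9, 0.9, 1.2]
grip_width: -0.0003
grip_force: 0.7
time_s: 10.6
eef_pos: [0.5454, -0.0915, 0.0471]
orientation: [0.99, 0.14, 0.0, 0.0]
force: [1.0, 0.1, 2.9]
grip_width: -0.0003
grip_force: 1.3
```

```bash
python3 -m creep '[{"delta_rot":[0,0,0],"xyz":[0,0,-0.03],"fingers":1},{"delta_rot":[0,0,0],"xyz":[0,0,0],"fingers":1}]';  python3 -m creep '[{"delta_rot":[0,0,0],"xyz":[0,0,0.4],"fingers":1},{"delta_rot":[0,0,0],"xyz":[0,0,1],"fingers":1},{"delta_rot":[0,0,0],"xyz":[0,0,1.4],"fingers":1},{"delta_rot":[0,0,0],"xyz":[-1.8,0,0],"fingers":1},{"delta_rot":[0,0,0],"xyz":[-1.8,-0.1,0],"fingers":1},{"delta_rot":[0,0,0],"xyz":[-1,-0.1,0],"fingers":1},{"delta_rot":[0,0,0],"xyz":[0,0,0],"fingers":1},{"delta_rot":[0,0,0],"xyz":[0,0,0],"fingers":1},{"delta_rot":[0,0,0],"xyz":[0,0,0],"fingers":1},{"delta_rot":[0,0,0],"xyz":[0,0,0],"fingers":1}]'
python3 -m creep '[{"delta_rot":[0,0,0],"xyz":[0,0,-0.7],"fingers":1},{"delta_rot":[0,0,0],"xyz":[0,0,-0.5],"fingers":1},{"delta_rot":[0,0,0],"xyz":[0,0,-0.3],"fingers":1},{"delta_rot":[0,0,0],"xyz":[0,0,-0.3],"fingers":1},{"delta_rot":[0,0,0],"xyz":[0,0,-0.3],"fingers":1},{"delta_rot":[0,0,0],"xyz":[0,0,-0.2],"fingers":1},{"delta_rot":[0,0,0],"xyz":[0,0,-0.1],"fingers":1},{"delta_rot":[0,0,0],"xyz":[0,0,0],"fingers":1},{"delta_rot":[0,0,0],"xyz":[0,0,0],"fingers":1}]'
python3 -m creep '[{"delta_rot":[0,0,0],"xyz":[0,0,-0.1],"fingers":1},{"delta_rot":[0,0,0],"xyz":[0,0,0],"fingers":1}]'
```

```text
time_s: 10.77
eef_pos: [0.5454, -0.0915, 0.0471]
orientation: [0.99, 0.14, 0.0, 0.0]
force: [-0.9, 0.6, 5.6]
grip_width: 0.0
grip_force: 3.1
time_s: 11.6
eef_pos: [0.5004, -0.0935, 0.0749]
orientation: [0.99, 0.14, 0.001, 0.0]
force: [0.3, 0.6, 0.9]
grip_width: 0.0002
grip_force: 0.0
time_s: 12.35
eef_pos: [0.499, -0.0936, 0.0506]
orientation: [0.99, 0.14, -0.0, 0.0]
force: [-0.1, 0.4, 0.1]
grip_width: -0.0003
grip_force: 0.0
time_s: 12.52
eef_pos: [0.4991, -0.0937, 0.0497]
orientation: [0.99, 0.14, 0.0, 0.0]
force: [-0.3, 0.1, 0.1]
grip_width: -0.0
grip_force: 0.3
```

```bash
python3 -m creep '[{"delta_rot":[0,0,0],"xyz":[0,0,-0.1],"fingers":1},{"delta_rot":[0,0,0],"xyz":[0,0,0],"fingers":1}]';python3 -m creep '[{"delta_rot":[0,0,0],"xyz":[0,0,-0.1],"fingers":1},{"delta_rot":[0,0,0],"xyz":[0,0,0],"fingers":1}]'; python3 -m creep '[{"delta_rot":[0,0,0],"xyz":[0,0,-0.05],"fingers":1},{"delta_rot":[0,0,0],"xyz":[0,0,0],"fingers":1}]'
```

```text
time_s: 12.68
eef_pos: [0.4991, -0.0937, 0.0487]
orientation: [0.99, 0.14, 0.0, 0.0]
force: [-0.6, -1.0, 1.0]
grip_width: 0.0003
grip_force: 0.6
time_s: 12.85
eef_pos: [0.4991, -0.0937, 0.0476]
orientation: [0.99, 0.14, -0.0, 0.0]
force: [-1.1, -1.7, 1.1]
grip_width: 0.0001
grip_force: 0.7
time_s: 13.02
eef_pos: [0.4992, -0.0936, 0.0472]
orientation: [0.99, 0.14, 0.0, 0.0]
force: [-0.1, -1.5, 1.9]
grip_width: 0.0001
grip_force: 0.7
```

Press to the rib, then rise straight up and back away toward the robot at height.

```bash
python3 -m creep '[{"delta_rot":[0,0,0],"xyz":[0,0,-0.04],"fingers":1},{"delta_rot":[0,0,0],"xyz":[0,0,0],"fingers":1}]';  python3 -m creep '[{"delta_rot":[0,0,0],"xyz":[0,0,0.4],"fingers":1},{"delta_rot":[0,0,0],"xyz":[0,0,1],"fingers":1},{"delta_rot":[0,0,0],"xyz":[0,0,2.5],"fingers":1},{"delta_rot":[0,0,0],"xyz":[0,0,3],"fingers":1},{"delta_rot":[0,0,0],"xyz":[0,0,3],"fingers":1},{"delta_rot":[0,0,0],"xyz":[0,0,3],"fingers":1},{"delta_rot":[0,0,0],"xyz":[0,0,3],"fingers":1},{"delta_rot":[0,0,0],"xyz":[0,0,3],"fingers":1},{"delta_rot":[0,0,0],"xyz":[0,0,0],"fingers":1},{"delta_rot":[0,0,0],"xyz":[0,0,0],"fingers":1}]'
python3 -m creep '[{"delta_rot":[0,0,0],"xyz":[0,-3,0],"fingers":1},{"delta_rot":[0,0,0],"xyz":[0,-3,0],"fingers":1},{"delta_rot":[0,0,0],"xyz":[0,-3,0],"fingers":1},{"delta_rot":[0,0,0],"xyz":[0,-3,0],"fingers":1},{"delta_rot":[0,0,0],"xyz":[0,-3,0],"fingers":1},{"delta_rot":[0,0,0],"xyz":[0,-3,0],"fingers":1},{"delta_rot":[0,0,0],"xyz":[0,-3,0],"fingers":1},{"delta_rot":[0,0,0],"xyz":[0,-3,0],"fingers":1},{"delta_rot":[0,0,0],"xyz":[0,-3,0],"fingers":1},{"delta_rot":[0,0,0],"xyz":[0,-2,0],"fingers":1}]'
python3 -m creep '[{"delta_rot":[0,0,0],"xyz":[0,0,0],"fingers":1},{"delta_rot":[0,0,0],"xyz":[0,0,0],"fingers":1},{"delta_rot":[0,0,0],"xyz":[0,0,0],"fingers":1},{"delta_rot":[0,0,0],"xyz":[0,0,0],"fingers":1}]'
python3 - <<'E'
from h import *
D=[]
for i in range(6):
    p,d=arm.snapshot("top");D.append(d)
p=p[:,:,::-1];q=arm.snapshot("side")[0][:,:,::-1]
cv2.imwrite("pics/fin.png",np.hstack([cv2.resize(p[140:290,360:510],(400,400),interpolation=2),cv2.resize(q[105:205,290:390],(400,400),interpolation=2)]))
P=depthpts("top",np.median(D,0))
for x in [(.6222,-.1385),(.5886,-.1075),(.5454,-.0915),(.4991,-.0936)]:
    u,v=proj("top",np.r_[x,.047]).round().astype(int);print(u,v,np.median(P[v-1:v+2,u-1:u+2,2]).round(4))
a=cv2.imread("pics/top0.png")
E
```

```text
time_s: 13.18
eef_pos: [0.4992, -0.0936, 0.0471]
orientation: [0.99, 0.14, 0.0, 0.0]
force: [-1.0, -0.1, 5.8]
grip_width: -0.0001
grip_force: 3.1
time_s: 14.02
eef_pos: [0.5002, -0.0936, 0.2381]
orientation: [0.99, 0.14, 0.002, 0.001]
force: [-0.7, -0.1, -0.5]
grip_width: 0.0001
grip_force: 0.0
time_s: 14.85
eef_pos: [0.4974, -0.3865, 0.2342]
orientation: [0.99, 0.139, -0.001, -0.0]
force: [0.3, -0.4, 0.3]
grip_width: 0.0002
grip_force: 0.0
time_s: 15.18
eef_pos: [0.4994, -0.3814, 0.2352]
orientation: [0.99, 0.141, -0.0, -0.001]
force: [-0.5, 1.3, -0.1]
grip_width: 0.0001
grip_force: 0.0
428 180 0.0468
412 196 0.0469
404 218 0.0468
406 243 0.0471
```

View pics/fin.png

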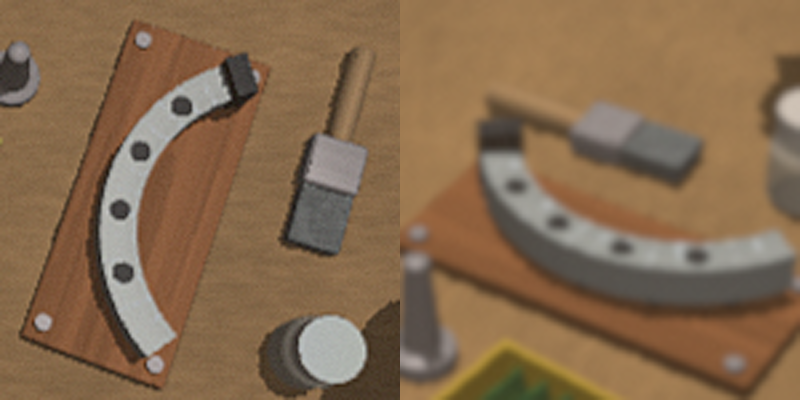

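All four pins are flat dark spots, at (181,105), (140,150), (120,210) and (123,272) in the left half. Their depth readings are about 47 mm, level with the rib, and the bystanders haven't moved. Handing in.

```bash
python3 -c "
from cell import arm
print(arm.hand_in())"
```

```text
the job is handed in; nothing more can be done
None
```

All four pins were pressed flush in order from the stop, with at most about 6.5 N measured on the tool. The arm finished clear of the block, and the job was handed in after about 15 s of robot time.

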